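Snap the lid onto a new sharps tub

TASK

Get the new sharps tub ready for use: set the loose lid squarely on the tub, between the upstands at its two ends, then press the lid down at each end until that end's spring clip snaps over its edge, so that the lid is fully home and level under both clips. The tub stands on a soft pad and sinks under the hand, so press by feel, no harder than a firm thumb (a clip gives at 10 to 16 N, the lid cracks at 30 N), ease off once the snap has passed, and leave the dish, the tip box and the tube rack where they are.

Things in the scene. Friction and masses are not known exactly. Their poses are not given: they have to be found in the camera images.
- lid: Loose white plastic lid, about 0.12 kg, lying upright on its skirt. Flange 104 (its x) x 150 (its y) x 4 mm; under it a skirt 18 mm deep, 89 x 128 mm outside, that goes into the tub's mouth. Same after a half turn. Origin: centre of the skirt's lower edge, z up; flange top at 22 mm. It cracks if forced down on the tub with more than 30 N.
- lid_chute (a point): Point on the lid's middle axis, 42 mm above the lid's origin, inside its open drop chute: a box of upright walls on the middle of the flange, 40 mm (lid's x) by 56 mm (y), 30 mm high, rim 52 mm above the lid's origin. The lid is carried by it, gripped across its 40 mm.
- lid_land_left (a point): Centre of the flat thumb land on the flange's top face at the lid's +y end, 52 mm from the lid's middle, 22 mm above the lid's origin. The bare land reaches from 28 to 66 mm along the lid's y and 20 mm either side of its middle line.
- lid_land_right (a point): The same thumb land at the lid's -y end.
- tub: Yellow plastic sharps tub, open, 104 mm (its x) by 150 mm (its y), mouth 92 x 138 mm. Origin: centre of its underside, 32 mm above the bench, z up; rim 100 mm above it. It stands in a steel bracket screwed to the bench, on a soft damping-foam pad, and sinks under the hand: some 1.8 N per mm, at most 9 mm, and rises again when let go.
- tub_seat (a point): Centre of the tub's mouth at rim height, axes as the tub's. A lid fully home has its origin 18 mm below this point and its flange top 4 mm above it. The lid's y axis goes along the tub's y axis, either way round. Just laid on, it rests on the slopes of both hooks, about 13 mm above home, its skirt 5 mm in the mouth (side play 2 mm).
- tub_end (a point): Middle of the tub's +y end at rim height, 75 mm from point tub_seat. Here, and likewise at the -y end, two fixed upstands 18 mm wide (centres 36 mm either side of the middle) reach 28 mm above the rim, flared at the top; 152 mm apart from end to end, they locate the lid endwise with 1 mm play. The clip stands between them.
- clip_left (a joint): Spring clip at the tub's +y end: a tongue 32 mm wide outside the end wall, pivoted 54 mm below the rim, its hook pointing in over the lid's edge (sloped top to 18 mm above the rim, nose 6 mm inboard of the tongue). Rad: 0 upright at rest, positive bent outward, about 0.07 at the snap; near 0 both before pressing and once snapped.
- clip_right (a joint): The same clip at the -y end. Pressing a land down, the tub sinks, the clip bends out and the push climbs to a peak of 10 to 16 N after some 9 to 16 mm; then the hook jumps over the lid's edge, the push drops at once by about half and that end falls to the rim, a firm stop. Snapped at one end only, the lid slopes, its other land about 9 mm above home.
- dish: Bystander: closed clear culture dish, 63 mm across, 14 mm high, flat on the bench. Origin at the centre of its underside.
- tip_box: Bystander: yellow pipette-tip box with clear lid, 85 x 122 x 57 mm. Origin at the centre of its underside.
- tube_rack: Bystander: white rack with capped sample tubes, 70 x 130 mm, 76 mm high. Origin at the centre of its underside.
Mind the look-alikes: they are no part of the job. What is shaped like the lid but green or turquoise is not meant. Of the things that look like the part that bears tub, the smaller one is meant.

How it is judged (in metres and radians):
On the way:
1. the lid lies square on the tub, on top of both hooks, not yet pressed home (horizontal distance between lid and tub below 0.008 m and angle between the y axis of lid and the y axis of tub, either way round below 0.08 rad and z of lid in the frame of tub_seat between -0.012 and -0.002 m), for 0.1 s.
At the end, for the whole second after the job is handed in: The lid is fully home on the tub: within 1.5 mm of its seat on the rim, level within 0.02 rad, square and centred (5 mm, 0.05 rad), both clips back within 0.025 rad of upright over its edge, lid at rest and let go (z of lid in the frame of tub_seat below -0.0165 m and angle between lid's own z axis and vertical below 0.02 rad and horizontal distance between lid and tub below 0.005 m and angle between the y axis of lid and the y axis of tub, either way round below 0.05 rad and value of joint each of clip_left, clip_right below 0.025 rad and linear speed of lid below 0.02 m/s); the robot touches nothing.
It fails at once if a thumb land pushed with more than 30 N by the fingers: the lid cracks (contact force between the fingers and lid above 30 N and horizontal distance between the grasp point and lid_chute above 0.025 m).
It fails at once if the lid rammed against the tub while held (over 70 N of contact between them) (contact force between lid and tub above 70 N and contact force between the fingers and lid above 10 N).
It fails at once if the culture dish moved more than 20 mm (distance of dish from where it was at the start of the episode above 0.02 m).
It fails at once if the tip box moved more than 20 mm (distance of tip_box from where it was at the start of the episode above 0.02 m).
It fails at once if the tube rack moved more than 20 mm (distance of tube_rack from where it was at the start of the episode above 0.02 m).
It also fails if it takes over 72 s, if anything falls off the work surface, if the arm or the gripper's body presses on something with over 40 N, if the wrist force passes 120 N, or if a joint passes its speed limit or range.

ROBOT

A 6-joint arm with a two-finger parallel gripper is mounted at the origin on the work surface. World frame = base frame: x ahead of the robot, y to its left, z up, the work surface at z = 0. Lengths are in m, angles in degrees, forces in N, time in s.
With the tool pointing down it reaches from about 0.4 to 0.825 m from the base axis. Payload 7 kg.
Tool frame: the origin (TCP) lies midway between the tips of the shut fingers; the grasp point (between the pads) lies 19 mm behind it; z points along the fingers, y is the line along which they close (so a half turn about z gives the same grasp; the last joint's range is limited). The gripper opens to 88 mm and grips with 3 to 60 N. Pads are 19 mm wide; open, the fingers measure 130 mm over their backs; the gripper's body (78 mm by 193 mm) begins 47 mm behind the grasp point.
Start: joints at [83.829, 20.546, 0.682, 0, -70.136, -16.507], TCP at [0.26, 0.623, 0.227] pointing down, gripper open.
Joint ranges: [-176.03, 176.03], [-82.01, 121.73], [-58.28, 71.71], [-173.87, 95.51], [-174.79, -0.11], [-173.66, 173.66]. Speed limits (degrees/s): [136.94, 136.94, 172.46, 180, 180, 180].

INTERFACE

Orientations are given as a 3x3 rotation matrix whose columns are the frame's x, y, z axes.
In Python, from rig import robot gives the robot as it stands. Calls block until the motion is done:
- robot.goto(position, orientation): joint-space move of the TCP to a pose.
- robot.servo_line(position, ori=None, speed=0.15): straight line of the TCP; ori=None keeps the orientation; speed is the mean speed in m/s.
- robot.movej(angles): joint-space move.
- robot.move_gripper(opening): opening from 0.0 (shut) to 1.0 (fully open); the grip force is fixed at half the most; returns when the fingers have stopped.
- robot.dwell(seconds).
- robot.ik(position, orientation): joint angles nearest the present ones, or None.
- robot.grab_frame(name): name is "side" or "top" or "wrist"; returns (picture, depth): 400x640x3 uint8, red, green, blue; 400x640 float32, m along the optical axis (not along the pixel's ray), 0 where there is no reading.
- robot.camera_info(name): a dict with "vfov" (degrees; the focal length in pixels is half the picture's height over the tangent of half this angle, whatever the lens; pixels are square), "cx", "cy" (the principal point, pixels), "view" (4x4, takes a point from world to camera coordinates); the wrist camera has in their place "T_tool_cam" (4x4, takes a point from camera to tool coordinates, whose origin is the TCP and whose axes are the flange's). Camera axes: x right, y down, z forward; pixel columns grow to the right and rows downward; lengths in m; the calibration is good to about 2 mm. A picture is of the moment at which its call begins: read the wrist's pose just before it. camera_info takes no time and is no camera call.
A pose or a line that the arm cannot do raises robot.Unreachable and nothing moves.
- robot.job_done(): hands the job in; it is judged then, once.
Readings, each from a call of its own:
- robot.read_t(): time.
- robot.read_qpos(): joint angles.
- robot.read_qvel(): joint speeds.
- robot.read_effort(): joint torques, N m.
- robot.read_position(): TCP position.
- robot.read_tcp_rot(): TCP orientation.
- robot.read_force(): force on the tool from outside, world axes, zero at the start.
- robot.read_ft_torque(): the same for the moment, N m.
- robot.read_grip_width(): opening from 0.0 (shut) to 1.0 (fully open).
- robot.read_finger_force(): force on a finger pad.
Only numpy, scipy, OpenCV 4.12 (cv2) and the standard library are available. Lean on these libraries where they do the work, as an engineer would, in place of code of your own. Each camera call takes 0.05 s, during which the arm holds its last target. There are 200 camera calls.

## Working session

There is one attempt and no reset: what is moved stays moved. The work goes in short steps, each a Python script; the robot and the scene stay as the last script left them, time stands still between calls to the robot, and variables do not carry over. Pictures are saved under pics/ and viewed, at most 10 in all, crops included, and the job is handed in when it is done.

```bash
mkdir -p pics; ls; cat > h.py <<'E'
import numpy as np, cv2
from rig import robot
def K(n):
    c=robot.camera_info(n); return 200/np.tan(np.radians(c['vfov'])/2),c['cx'],c['cy'],c
def cloud(n):
    f,cx,cy,c=K(n)
    if n=='wrist':
        T=np.eye(4);T[:3,:3]=robot.read_tcp_rot();T[:3,3]=robot.read_position();M=T@np.array(c['T_tool_cam'])
    else: M=np.linalg.inv(np.array(c['view']))
    im,d=robot.grab_frame(n)
    v,u=np.mgrid[:400,:640]
    P=np.stack([(u-cx)/f*d,(v-cy)/f*d,d],-1)
    P=P@M[:3,:3].T+M[:3,3]; P[d==0]=np.nan
    return im,P
def save(n,im): cv2.imwrite('pics/'+n,im[...,::-1])
E
python3 - <<'E'
from h import *
for n in ('top','side'):
    im,P=cloud(n); np.savez(n+'.npz',im=im,P=P); save(n+'0.png',im); print(robot.camera_info(n))
print(robot.read_t())
E
```

```text
pics
{'vfov': 50.04589332708374, 'cx': 321.93739163248773, 'cy': 199.85858273028907, 'view': array([[-1.75700520e-02, -9.99845011e-01, -1.11655953e-03,
        -5.91863439e-02],
       [-9.96564025e-01,  1.76027774e-02, -8.09338445e-02,
         5.17011855e-01],
       [ 8.09409552e-02, -3.09288800e-04, -9.96718850e-01,
         1.00593157e+00],
       [ 0.00000000e+00,  0.00000000e+00,  0.00000000e+00,
         1.00000000e+00]])}
{'vfov': 47.885017492277285, 'cx': 317.7582021800383, 'cy': 202.0422097176055, 'view': array([[ 0.93726955, -0.3484232 , -0.01127206, -0.5172165 ],
       [-0.26835953, -0.70050252, -0.66127103,  0.1458498 ],
       [ 0.22250607,  0.62281417, -0.75006237,  1.04361641],
       [ 0.        ,  0.        ,  0.        ,  1.        ]])}
0.1
```

View pics/top0.png

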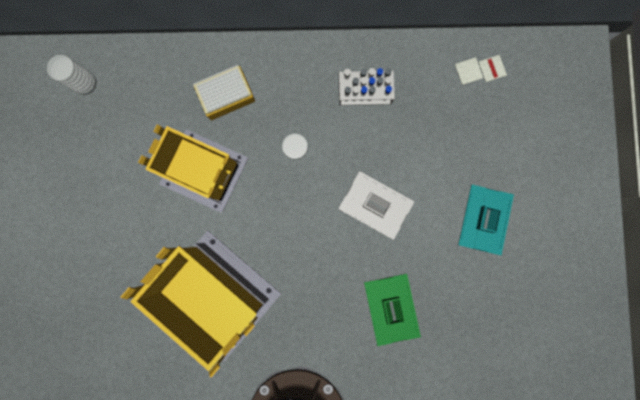

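View pics/side0.png

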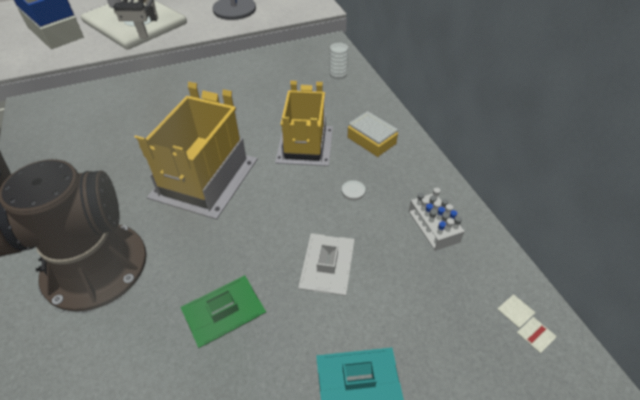

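Both views agree. The candidates in the top image are:
- **Lids:** white at (377,205), green at (392,310) and turquoise at (487,220). The white one is meant.
- **Tubs:** small at (190,165) and large at (200,305). The smaller one is meant.
- **Bystanders:** tip box at (224,92), tube rack at (367,87) and dish at (295,146).

```bash
cat > m.py <<'E'
from h import *
def rect(pts):
    (c,s,a)=cv2.minAreaRect((pts[:,:2]*1000).astype(np.float32))
    if s[0]>s[1]: s=(s[1],s[0]); a=a+90   # now 2nd side long
    return np.array(c).round(1),np.round(s,1),round((a+90)%180,1) # angle of LONG axis
def near(P,c,r): return np.hypot(P[...,0]-c[0],P[...,1]-c[1])<r
E
python3 - <<'E'
from m import *
for n in('top','side'):
    D=np.load(n+'.npz');im=D['im'].astype(int);P=D['P'];z=P[...,2]
    if n=='top':
        cl=P[200,352][:2]; ct=P[165,192][:2]; print('seed',P[200,352],P[165,192])
    m=near(P,cl,.13)&(im.min(-1)>150)
    print(n,'lid',rect(P[m&(z>.012)&(z<.032)]),np.nanmedian(z[m&(z>.012)&(z<.032)]))
    q=m&(z>.042); print(' chute',rect(P[q]),np.nanmax(z[q]),q.sum())
    y=near(P,ct,.14)&(im[...,0]-im[...,2]>60)
    for a,b in((.122,.14),(.148,.17)):
        q=y&(z>a)&(z<b); print(' tub',a,q.sum(),rect(P[q]) if q.sum()>5 else '', np.nanmedian(P[q],0))
    print(' tub hist',np.histogram(z[y],np.arange(0,.18,.01))[0])
im=np.load('top.npz')['im']; a=cv2.resize(im[110:220,130:260],None,fx=3,fy=3,interpolation=2);b=cv2.resize(im[160:250,325:430],None,fx=3.6,fy=3.667,interpolation=2)
save('crop.png',np.hstack([a,b[:330]]))
E
```

```text
seed [ 0.51411246 -0.14016358  0.02298665] [0.60342964 0.23947165 0.03505851]
top lid (array([ 502.3, -196.5]), array([104.2, 150. ]), 59.7) 0.022490113760540886
 chute (array([ 502.7, -196.3]), array([40.1, 56. ]), 59.8) 0.055928378624805486 110
 tub 0.122 706 (array([594.7, 220.2]), array([104. , 157.8]), 64.4) [0.60761101 0.24058655 0.13206075]
 tub 0.148 153 (array([595.2, 221.6]), array([ 89.2, 165.7]), 64.3) [0.59697261 0.27582056 0.15672575]
 tub hist [  13    4    6 1770  105   34   44   31   60   38   36   50  149  573
  161   98   36]
side lid (array([ 501.2, -196.6]), array([104.3, 149.2]), 59.8) 0.022674619067870272
 chute (array([ 500.3, -198.4]), array([40.2, 57.5]), 60.1) 0.05544600346351092 78
 tub 0.122 539 (array([590.9, 216.5]), array([104.7, 164. ]), 64.9) [0.59139239 0.22307827 0.13153613]
 tub 0.148 127 (array([591.5, 219.3]), array([ 87.5, 167.5]), 64.6) [0.59394949 0.27072798 0.15411865]
 tub hist [  2  11  11 117 191 185 173 147 181 205 196 219 238 347 154  85  16]
```

View pics/crop.png

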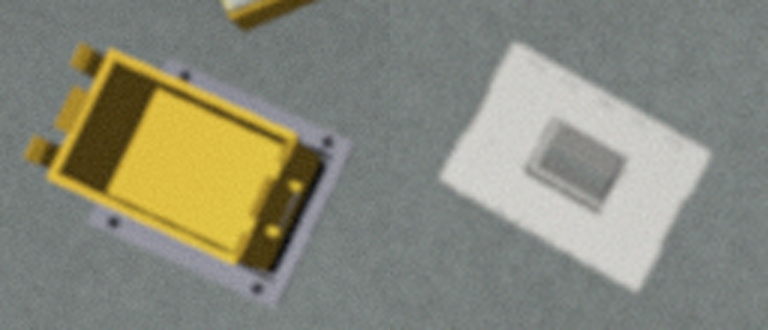

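The crop confirms both choices: the small open tub in its bracket, and the white lid with its chute. The measured lid is 104x150 mm with a 40x56 mm chute, as described. Next I'll take close wrist looks at the tub and then the lid, using the same relative hand pose for both.

```bash
cat >> m.py <<'E'
def R(yaw): # tool y at angle yaw deg, pointing down
    a=np.radians(yaw);y=np.array([np.cos(a),np.sin(a),0]);z=np.array([0,0,-1.]);return np.stack([np.cross(y,z),y,z],1)
E
python3 - <<'E'
from m import *
T=np.array(robot.camera_info('wrist')['T_tool_cam']);print(T.round(3),robot.camera_info('wrist')['vfov'])
tub=np.array([.593,.2195]);lid=np.array([.502,-.1965])
for k in (0,180):
    print(k,[np.round(robot.ik([*p,z],R(a+k)),0) if robot.ik([*p,z],R(a+k)) is not None else None for p,z,a in((tub,.35,-25.5),(lid,.25,-30.3),(lid,.026,-30.3),(tub,.15,-25.5))])
E
```

```text
[[-0.001 -0.964 -0.264  0.071]
 [ 1.    -0.001 -0.     0.001]
 [ 0.    -0.264  0.964 -0.158]
 [ 0.     0.     0.     1.   ]] 58.35733592187351
0 [array([ 38.,  14.,   7.,   0., -83., 117.]), array([ -1.,   7., -14.,   0., -69., 150.]), array([ -1.,  20., -30.,   0., -39., 150.]), array([ 38.,  20., -11.,   0., -59., 117.])]
180 [array([ 38.,  14.,   7.,   0., -83., -63.]), array([ -1.,   7., -14.,   0., -69., -30.]), array([ -1.,  20., -30.,   0., -39., -30.]), array([ 38.,  20., -11.,   0., -59., -63.])]
```

```bash
cat > look.py <<'E'
from m import *
tub=np.array([.593,.2195]);lid=np.array([.502,-.1965])
robot.goto([*tub,.255],R(154.5)); robot.dwell(.3)
im,P=cloud('wrist'); save('wt.png',im); np.savez('wt.npz',im=im,P=P)
p0=robot.read_position()
z=P[...,2];i=im.astype(int); y=near(P,tub,.14)&(i[...,0]-i[...,2]>50)
for a,b in((.126,.137),(.153,.17),(.139,.152)):
    q=y&(z>a)&(z<b);print('tub',a,q.sum(),rect(P[q]),np.nanmedian(z[q]))
robot.goto([*lid,.20],R(149.7)); robot.servo_line([*lid,.145]); robot.dwell(.3)
im,P=cloud('wrist'); save('wl.png',im); np.savez('wl.npz',im=im,P=P)
z=P[...,2];i=im.astype(int); m=near(P,lid,.13)&(i.min(-1)>110)
for a,b in((.012,.032),(.046,.062)):
    q=m&(z>a)&(z<b);print('lid',a,q.sum(),rect(P[q]),np.nanmedian(z[q]))
print(robot.read_t(),p0,robot.read_position(),robot.read_force())
E
python3 look.py
```

```text
tub 0.126 3612 (array([590.6, 215.8]), array([104.5, 147.6]), 64.4) 0.13149936691692643
tub 0.153 591 (array([593.1, 220.5]), array([ 89.6, 167.2]), 64.3) 0.15853271091393428
tub 0.139 595 (array([560.3, 153.1]), array([ 9. , 85.9]), 154.5) 0.14449611506487026
lid 0.012 19082 (array([ 498.7, -200. ]), array([104.3, 144.7]), 59.7) 0.02176717991472521
lid 0.046 1182 (array([ 499.9, -198. ]), array([40. , 56.4]), 59.7) 0.051421586669134406
4.7917 [0.5928759  0.21991    0.25493518] [ 0.50233025 -0.19651282  0.14566578] [0.7350679  0.24738606 0.5073024 ]
```

View pics/wt.png

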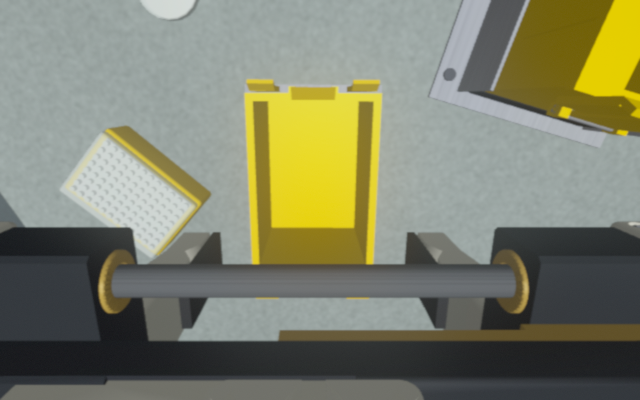

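The wrist picture shows the tub's far end at about (313,90), with upstands at (260,86) and (366,86) and the clip at (313,93). The near upstand tips show at row 297. I'll check the rim and upstand centres in the tub's own coordinates.

```bash
python3 - <<'E'
from m import *
D=np.load('wt.npz');P=D['P'];i=D['im'].astype(int)
a=np.radians(64.4);d=np.array([np.cos(a),np.sin(a)]);n=np.array([d[1],-d[0]])
Q=P[...,:2]-[.5931,.2205];u=Q@d*1e3;w=Q@n*1e3;z=P[...,2]*1e3
y=(i[...,0]-i[...,2]>50)&(abs(u)<100)&(abs(w)<65)
pr=lambda s,q:print(s,q.sum(),'u',np.percentile(u[q],[0,3,97,100]).round(1),'w',np.percentile(w[q],[0,3,97,100]).round(1),'z',np.median(z[q]).round(1)) if q.sum() else print(s,0)
for b in(129,131,133,136,140,145,150,155,158,161):
  for e in(-1,1):
    for s in(-1,1): pr(('z',b,'end',e,'side',s),y&(abs(z-b)<1.5)&(u*e>60)&(w*s>20))
  
q=y&(abs(z-132)<2)
pr('rim mid',q&(abs(u)<50)&(w>0));pr('rim mid',q&(abs(u)<50)&(w<0))
for b in(132,138,144,149):pr(('clip',b),y&(abs(z-b)<2)&(abs(w)<15)&(abs(u)>60))
D=np.load('wl.npz');P=D['P'];i=D['im'].astype(int)
E
```

```text
('z', 129, 'end', -1, 'side', -1) 28 u [-74.8 -74.8 -60.8 -60.8] w [-52.5 -51.9 -21.3 -20.6] z 130.2
('z', 129, 'end', -1, 'side', 1) 36 u [-76.2 -76.2 -61.5 -60.6] w [21.9 23.5 51.5 51.8] z 130.1
('z', 129, 'end', 1, 'side', -1) 5 u [61.1 61.3 66.6 66.9] w [-50.3 -49.8 -46.  -46. ] z 129.4
('z', 129, 'end', 1, 'side', 1) 11 u [60.1 60.5 65.2 65.5] w [46.  46.  50.7 51.2] z 130.1
('z', 131, 'end', -1, 'side', -1) 397 u [-79.1 -74.8 -60.8 -60.1] w [-52.5 -51.7 -21.4 -20.5] z 131.6
('z', 131, 'end', -1, 'side', 1) 393 u [-74.7 -74.7 -61.4 -60.6] w [20.2 21.6 51.5 52. ] z 131.5
('z', 131, 'end', 1, 'side', -1) 46 u [60.1 60.4 65.7 65.7] w [-51.9 -51.8 -45.9 -45.8] z 131.5
('z', 131, 'end', 1, 'side', 1) 45 u [60.1 60.3 66.  66.3] w [45.8 46.  51.9 52. ] z 131.4
('z', 133, 'end', -1, 'side', -1) 271 u [-79.1 -74.8 -61.7 -60.1] w [-52.1 -51.5 -21.3 -20.5] z 132.0
('z', 133, 'end', -1, 'side', 1) 251 u [-79.  -74.7 -61.8 -60.7] w [20.2 21.  51.2 51.7] z 132.0
('z', 133, 'end', 1, 'side', -1) 28 u [60.7 60.7 65.6 65.7] w [-51.8 -51.8 -46.5 -46.4] z 131.9
('z', 133, 'end', 1, 'side', 1) 27 u
[... 1735 characters left out ...]
.3 -80.3] w [26.7 28.  43.5 43.7] z 160.1
('z', 161, 'end', 1, 'side', -1) 7 u [82.  82.1 82.4 82.4] w [-41.  -40.7 -28.6 -27.5] z 159.6
('z', 161, 'end', 1, 'side', 1) 5 u [82.3 82.3 82.6 82.6] w [28.2 28.4 42.4 43.3] z 159.9
rim mid 910 u [-49.4 -47.   46.6  49.9] w [45.6 45.9 51.8 52. ] z 131.6
rim mid 916 u [-49.5 -47.3  46.7  49.8] w [-52.2 -51.9 -46.  -45.8] z 131.5
('clip', 132) 39 u [-69.7 -69.7 -69.6 -69.6] w [-14.5 -13.8  13.4  14.2] z 131.7
('clip', 138) 81 u [-72.6 -71.9 -70.4 -70.4] w [-14.9 -14.6  13.9  14.6] z 139.1
('clip', 144) 213 u [-77.4 -76.7 -72.5 -71.8] w [-14.7 -13.9  14.2  15. ] z 143.9
('clip', 149) 119 u [-78.7 -78.7 -76.7 -76.6] w [-14.9 -13.9  14.3  14.8] z 147.9
```

```bash
cat > pick.py <<'E'
from m import *
lid=np.array([.5000,-.1978]);tub=np.array([.5931,.2205])
robot.servo_line([*lid,.12],R(149.7));robot.servo_line([*lid,.0255],speed=.06)
print('down',robot.read_position(),robot.read_force())
robot.move_gripper(0.0);print('grip',robot.read_grip_width()*88,robot.read_finger_force())
robot.servo_line([*lid,.08],speed=.06);robot.servo_line([*lid,.26],speed=.15);print('lift',robot.read_grip_width()*88,robot.read_force())
robot.goto([*tub,.26],R(154.4));robot.servo_line([*tub,.19],speed=.08);robot.dwell(.4)
im,P=cloud('wrist');save('pl.png',im);np.savez('pl.npz',im=im,P=P)
print(robot.read_t(),robot.read_position(),robot.read_force())
E
python3 pick.py
```

```text
down [ 0.50026596 -0.19782903  0.0258762 ] [ 0.39958445 -0.20954267  0.22224878]
grip 39.98552920153903 29.999821186065674
lift 39.904885079057316 [ 0.81346638  0.75595091 -0.88842855]
13.1167 [0.5931006  0.22051546 0.19011714] [ 0.24880254 -0.97383419 -1.81507257]
```

View pics/pl.png

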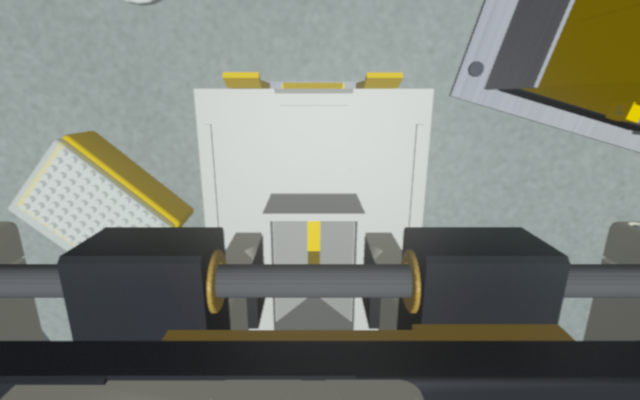

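The lid is held level by its chute. Its far edge is at row 88, and the upstand tips at (241,80) and (384,80) lie just beyond it. I'll measure the offset in the tub frame.

```bash
python3 - <<'E'
from m import *
D=np.load('pl.npz');P=D['P'];i=D['im'].astype(int)
a=np.radians(64.4);d=np.array([np.cos(a),np.sin(a)]);n=np.array([d[1],-d[0]])
Q=P[...,:2]-[.5931,.2205];u=Q@d*1e3;w=Q@n*1e3;z=P[...,2]*1e3
y=(i[...,0]-i[...,2]>50)&(abs(u)<100)&(abs(w)<65)
l=(i.min(-1)>110)&(abs(u)<90)&(abs(w)<65)&(z>178)&(z<196)
for lo,hi in((-78,-60),(-60,-40),(-40,-20)):
  q=l&(u>lo)&(u<hi);print(lo,np.percentile(w[q],[0,1,99,100]).round(1),np.median(z[q]).round(1))
for lo in(-50,-30,-10,10,30): q=l&(w>lo)&(w<lo+20);print('edge',lo,np.percentile(u[q],[0,1]).round(1),np.median(z[q]).round(1))
q=y&(z>156)&(z<163)&(u<0);print('upst',np.percentile(u[q],[0,100]).round(1),np.percentile(w[q],[0,100]).round(1),q.sum())
E
```

```text
-78 [-53.  -51.6  50.3  51.6] 186.3
-60 [-52.9 -51.6  50.4  51.9] 186.4
-40 [-52.9 -51.7  50.4  51.6] 186.4
edge -50 [-74.8 -74.4] 186.3
edge -30 [-74.9 -74.5] 186.3
edge -10 [-74.9 -74.5] 186.9
edge 10 [-74.9 -74.5] 186.3
edge 30 [-74.9 -74.5] 186.3
upst [-83.6 -77.8] [-45.1  44.8] 780
```

The lid is aligned within 0.7 mm. I'll lower it by feel with a small side correction, then release.

```bash
cat > place.py <<'E'
from m import *
p=np.array([.5936,.2202])
robot.servo_line([*p,.165],speed=.05);robot.dwell(.2)
f0=robot.read_force();print(f0);z=.165
while z>.146:
    z-=.001;robot.servo_line([*p,z],speed=.02);f=robot.read_force()-f0
    print(round(z,4),f.round(1))
    if f[2]>2.0 or np.hypot(f[0],f[1])>6:break
robot.move_gripper(0.9);robot.dwell(.3)
robot.servo_line([*p,z+.05],speed=.1);robot.dwell(.2)
im,P=cloud('wrist');save('rel.png',im)
a=np.radians(64.4);d=np.array([np.cos(a),np.sin(a)]);n=np.array([d[1],-d[0]])
Q=P[...,:2]-[.5931,.2205];u=Q@d*1e3;w=Q@n*1e3;zz=P[...,2]*1e3;i=im.astype(int)
l=(i.min(-1)>110)&(abs(u)<90)&(abs(w)<65)&(zz>132)&(zz<162)
for lo,hi in((-78,-60),(-50,-30),(-20,0),(0,20),(30,70)):
  q=l&(u>lo)&(u<hi)&(abs(w)>30)
  if q.sum()>10:print(lo,q.sum(),np.percentile(w[q],[1,99]).round(1),np.median(zz[q]).round(1))
for lo in(-50,-30,10,30): q=l&(w>lo)&(w<lo+20);print('edge',lo,np.percentile(u[q],[0,1]).round(1))
print(robot.read_t(),robot.read_position(),robot.read_force())
E
python3 place.py
```

```text
[-0.54836598 -0.03995735 -1.00913037]
0.164 [ 0.6  0.2 -0.9]
0.163 [ 0.4 -0.1  0.3]
0.162 [-0.2  0.8 -0. ]
0.161 [ 0.7 -0.  -0.5]
0.16 [0.3 0.3 0.6]
0.159 [1.2 0.6 0. ]
0.158 [ 0.6  0.3 -0.5]
0.157 [-0.5 -0.7  0.1]
0.156 [ 1.4  0.1 -0.9]
0.155 [ 0.7 -0.1  0. ]
0.154 [ 0.2  0.5 -0.7]
0.153 [ 1.6  0.2 -0.8]
0.152 [ 1.  -0.  -0.3]
0.151 [1.7 1.1 2. ]
0.15 [1.6 0.6 3. ]
-78 2103 [-51.4  51.7] 147.3
-50 2509 [-51.5  51.6] 147.4
-20 2253 [-51.5  51.7] 147.5
0 2105 [-51.4  51.7] 147.5
30 1365 [-51.4  51.7] 147.4
edge -50 [-83.1 -74.1]
edge -30 [-80.8 -74.6]
edge 10 [-83.2 -74.7]
edge 30 [-80.7 -74.2]
19.7583 [0.59333977 0.22002517 0.19923907] [-0.31025351 -0.1590577  -0.08233532]
```

View pics/rel.png

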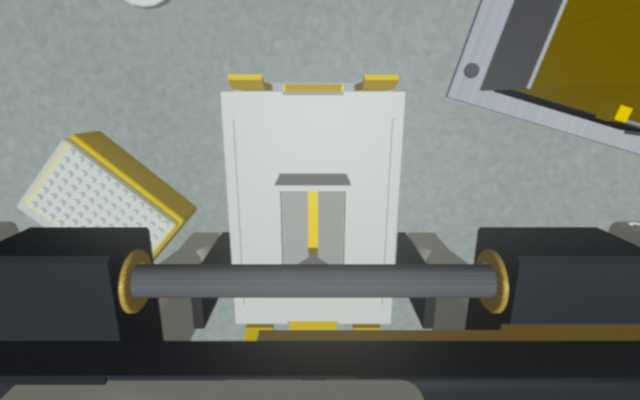

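The lid rests level and square on both hooks: flange top at 147.4 mm, so origin about -6 mm against the seat, with the far edge at row 92. Now I'll press the far (-y) land by feel.

```bash
cat > press.py <<'E'
from m import *
import sys
a=np.radians(64.4);d=np.array([np.cos(a),np.sin(a)]);n=np.array([d[1],-d[0]])
e=float(sys.argv[1]);z0=float(sys.argv[2])
p=np.array([.5933,.2203])+d*.051*e
c=robot.read_position()
robot.servo_line([c[0],c[1],.21]);robot.move_gripper(0.0)
robot.servo_line([*p,.21],R(154.4));robot.servo_line([*p,z0+.008],speed=.08);robot.dwell(.3)
rf=lambda:np.mean([robot.read_force() for _ in range(3)],0)
f0=rf();z=z0+.004;pk=0;log=[]
robot.servo_line([*p,z],speed=.03)
while z>z0-.032:
    z-=.0005;robot.servo_line([*p,z],speed=.02);f=rf()-f0;log.append((round(z*1e3,1),round(robot.read_position()[2]*1e3,1),round(f[2],1),round(np.hypot(*f[:2]),1)))
    pk=max(pk,f[2])
    if pk>8 and f[2]<.7*pk: print('SNAP');break
    if f[2]>22: print('LIMIT');break
print(log)
robot.servo_line([*p,.20],speed=.05);robot.dwell(.3)
# check from above centre
robot.servo_line([.5931,.2205,.215]);robot.dwell(.2)
im,P=cloud('wrist');save('pr%d.png'%(e),im)
Q=P[...,:2]-[.5931,.2205];u=Q@d*1e3;w=Q@n*1e3;zz=P[...,2]*1e3;i=im.astype(int)
l=(i.min(-1)>110)&(abs(u)<90)&(abs(w)<51)&(zz>128)&(zz<162)&(abs(w)>30)
for lo,hi in((-73,-60),(-50,-30),(-20,0),(0,20),(30,70)):
  q=l&(u>lo)&(u<hi)
  if q.sum()>10:print(lo,q.sum(),np.median(u[q]).round(1),np.median(zz[q]).round(1))
print(robot.read_t(),robot.read_force())
E
python3 press.py -1 .149
```

```text
SNAP
[(152.5, np.float64(152.5), np.float64(-0.3), np.float64(0.9)), (152.0, np.float64(152.0), np.float64(0.1), np.float64(0.9)), (151.5, np.float64(151.4), np.float64(-0.1), np.float64(0.6)), (151.0, np.float64(151.0), np.float64(0.2), np.float64(0.9)), (150.5, np.float64(150.5), np.float64(0.7), np.float64(0.9)), (150.0, np.float64(150.0), np.float64(-1.0), np.float64(0.3)), (149.5, np.float64(149.5), np.float64(-0.1), np.float64(0.6)), (149.0, np.float64(149.0), np.float64(-0.2), np.float64(1.2)), (148.5, np.float64(148.4), np.float64(-0.0), np.float64(0.2)), (148.0, np.float64(148.0), np.float64(0.2), np.float64(0.7)), (147.5, np.float64(147.6), np.float64(0.6), np.float64(0.4)), (147.0, np.float64(147.1), np.float64(1.4), np.float64(0.2)), (146.5, np.float64(146.6), np.float64(2.5), np.float64(0.4)), (146.0, np.float64(146.1), np.float64(3.7), np.float64(0.5)), (145.5, np.float64(145.7), np.float64(3.9), np.float64(1.0)), (145.0, np.float64(145.2), np.float64(5.3), np.float64(0.8)), (144.5, np.float64(144.7), np.float64(4.8), np.float64(0.9)), (144.0, np.float64(144.2), np.floa
[... 763 characters left out ...]
64(0.7)), (137.5, np.float64(138.6), np.float64(9.6), np.float64(1.1)), (137.0, np.float64(138.2), np.float64(10.6), np.float64(0.6)), (136.5, np.float64(137.8), np.float64(10.7), np.float64(0.5)), (136.0, np.float64(137.4), np.float64(10.5), np.float64(0.9)), (135.5, np.float64(137.0), np.float64(12.3), np.float64(1.8)), (135.0, np.float64(136.5), np.float64(11.8), np.float64(1.8)), (134.5, np.float64(136.1), np.float64(12.3), np.float64(2.4)), (134.0, np.float64(135.7), np.float64(13.1), np.float64(0.4)), (133.5, np.float64(134.2), np.float64(7.4), np.float64(0.9))]
-73 1357 -66.6 135.2
-50 1947 -39.9 137.5
-20 1824 -10.2 139.8
0 1183 6.7 141.0
35.5083 [ 0.76196105 -0.72776447 -0.19537416]
```

That gave a clean snap at 13 N. The far end is down at 135 mm and the other land sits about 9 mm high, as described. Now the other end.

```bash
python3 press.py 1 .146 | sed 's/np.float64//g'
```

```text
SNAP
[(149.5, (149.5), (0.2), (0.4)), (149.0, (149.0), (0.3), (0.9)), (148.5, (148.5), (0.8), (0.6)), (148.0, (148.0), (0.4), (1.4)), (147.5, (147.4), (-0.8), (1.9)), (147.0, (146.9), (0.6), (1.9)), (146.5, (146.5), (1.1), (1.2)), (146.0, (146.0), (0.2), (0.6)), (145.5, (145.6), (0.9), (1.0)), (145.0, (145.1), (2.1), (1.8)), (144.5, (144.6), (2.1), (0.3)), (144.0, (144.1), (3.2), (1.1)), (143.5, (143.6), (4.1), (0.9)), (143.0, (143.1), (4.7), (1.1)), (142.5, (142.6), (5.9), (1.4)), (142.0, (142.1), (5.0), (1.5)), (141.5, (141.7), (4.9), (1.0)), (141.0, (141.3), (6.6), (0.5)), (140.5, (140.8), (7.0), (0.4)), (140.0, (140.4), (6.0), (1.2)), (139.5, (140.0), (7.1), (1.0)), (139.0, (139.6), (7.1), (1.2)), (138.5, (139.1), (8.4), (0.7)), (138.0, (138.8), (7.9), (1.3)), (137.5, (138.3), (8.2), (1.1)), (137.0, (137.9), (9.1), (0.8)), (136.5, (137.5), (9.8), (0.9)), (136.0, (137.1), (10.2), (0.7)), (135.5, (136.6), (9.6), (1.7)), (135.0, (136.2), (11.5), (1.8)), (134.5, (135.8), (11.3), (1.3)), (134.0, (135.4), (11.5), (1.9)), (133.5, (135.0), (12.6), (0.9)), (133.0, (134.6), (12.3), (1.1)), (132.5, (134.2), (13.1), (2.3)), (132.0, (133.8), (12.9), (1.9)), (131.5, (132.2), (6.6), (1.2))]
-73 1368 -66.7 134.7
-50 1897 -40.3 134.9
-20 1733 -10.2 134.9
0 1375 8.4 134.9
49.7167 [ 0.76832643  0.75332811 -0.85955111]
```

View pics/pr1.png

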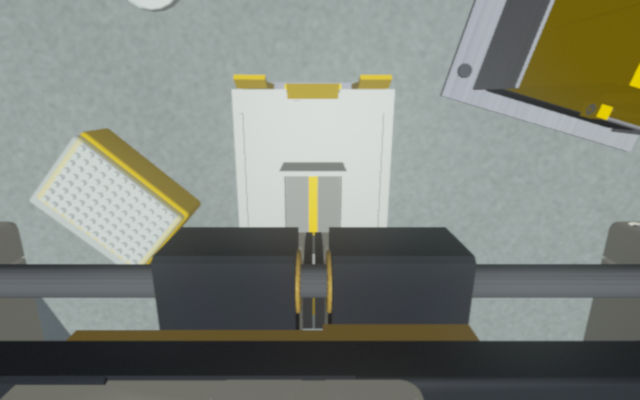

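The lid is level at 134.8 mm, and the far clip at (313,90) now hooks over its edge. The hand is clear, so I'm handing in.

```bash
python3 -c "
from rig import robot
print(robot.job_done(),robot.read_t())"
```

```text
the job is handed in; nothing more can be done
the job is handed in; nothing more can be done
```

The lid is on the tub, both ends snapped at about 13 N, it measured level and fully home, and I handed the job in at about 50 s; no verdict came back.

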